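Hold the curing box lid at its trip mark

ROBOT

A 7-joint arm with a two-finger parallel gripper is mounted at the origin on a cart in front of the work surface, level with it; the furniture and walls round the work are solid. World frame = base frame: x ahead of the robot, y to its left, z up, the work surface at z = 0. Lengths are in m, angles in degrees, forces in N, time in s.
With the tool pointing down it reaches from about 0.35 to 0.9 m from the base axis. Payload 7.2 kg.
Tool frame: the origin (TCP) lies at the very end of the fingers, on their centre line; the grasp point (between the pads) lies 19 mm behind it; z points along the fingers, y is the line along which they close (so a half turn about z gives the same grasp; the last joint's range is limited). The gripper opens to 85 mm and grips with 20 to 120 N. Pads are 22 mm wide; open, the fingers measure 114 mm over their backs; the gripper's body (76 mm by 85 mm) begins 54 mm behind the grasp point. The pads swing forward as they close: fully open they stand 13 mm farther back than shut.
Start: joints at [64.332, 23.554, -0.728, 91.456, 0.321, 64.991, -4.71], TCP at [0.232, -0.58, 0.231] pointing down, gripper open.
Joint ranges: [-169.25, 169.25], [-16.82, 113.86], [-84.01, 82.57], [7.8, 145.47], [-59.2, 239.2], [7.22, 106.19], [-163.78, 163.78]. Speed limits (degrees/s): [136.94, 136.94, 172.46, 172.46, 180, 180, 180].

INTERFACE

Orientations are given as a 3x3 rotation matrix whose columns are the frame's x, y, z axes.
In Python, from station import telemetry, eyes, ctrl gives the robot as it stands.
- The arm moves only by the tool servo_tool, never from a script. Its argument "deltas" is a list of rows, each a list of 3 entries, a list of its own where there are three numbers: the turn, a rotation vector about the world's x, y, z in rad, then the shift along the world's x, y, z in mm, then the opening, from 0 (shut) to 1 (fully open). In form: [[[wx, wy, wz], [dx, dy, dz], hand], ...]. A call has 1 to 10 rows; each row shifts and turns the commanded pose from where the row before left it; what a row does not reach is not made up. A row lasts 1/12 s, in which the tool goes at most 41.7 mm and 7.16 degrees, less where a joint would pass 70% of its speed; a pose out of reach is approached as far as the arm can. A call is refused whole if a number of a shift passes 41.7 or a number of a turn 0.125, either way. A call with a gripper value outside its range is refused whole. The fingers move at their own pace and stop on an object; "squeeze" is the grip in N (left out, the last holds). Time passes only in rows, so rows that do not move let the fingers close. It gives the time, the measured TCP pose, the force, the opening and the grip force at its end, in the units of the state.
- telemetry.observe(): the state, without advancing time (a new reading comes with each control period).
- eyes.camera(name): name is "scene" or "top"; returns a dict with "img" (400x640x3 uint8, blue, green, red), "K" (3x3 intrinsics, pixels), "eye" and "attitude" of the camera in the world. Camera axes: x right, y down, z forward; pixel columns grow to the right and rows downward; lengths in m; the calibration is good to about 2 mm. A picture is of the moment at which its call begins. There is no depth.
- ctrl.job_done(): hands the job in; it is judged then, once.
The state is a dict: "clock": time; "q": joint angles; "dq": joint speeds; "joint_efforts": joint torques, N m; "eef_pos": TCP position; "tool_rot": TCP orientation; "contact_force": force on the tool from outside, world axes, zero at the start; "torque": the same for the moment, N m; "grip_width": finger opening in m; "finger_force": force on a finger pad.
Only numpy, scipy, OpenCV 4.12 (cv2) and the standard library are available. Lean on these libraries where they do the work, as an engineer would, in place of code of your own. Each camera call takes 0.05 s, during which the arm holds its last target. There are 200 camera calls.

TASK

The UV curing box has just been loaded and its lid interlock is due for a check. Push the tray with the board fully home, then raise the sprung lid until its yellow pointer stands level with the red trip mark on the quadrant, and finish while still holding the lid steady there with the gripper, so that the lamp can be read. Keep the lid shut until the tray is home, never let it snap back, and leave the red mark and the things around the box where they are.

Things in the scene. Friction and masses are not known exactly. Their poses are not given: they have to be found in the camera images.
- cure_box: White benchtop UV curing box, fixed to the bench, 200 mm deep, 220 mm wide, 109 mm high over its closed lid. Origin: centre of its underside. Its -x axis points out of its front (the tray side), z up. On its left (its +y side) stands an aluminium quadrant plate of 128 mm radius about the lid's hinge; with its mark it reaches 151 mm from the middle of the box and 230 mm up.
- tray (a joint): How far the tray stands out of the box front, m: 0 is fully home (against its stop), it slides out along the box's -x axis to at most 0.09. It runs on stiff slides (about 2 to 4 N to push, stays where it is left). A circuit board is fixed in it.
- tray_pull (a point): Middle of the tray's steel pull bar: 100 mm long along the box's y axis, about 10 mm thick, 35 mm in front of the tray's front panel (the panel stands 12 mm in front of the box when home), 42 mm above the bench. With the tray home it lies 147 mm in front of the box's origin.
- lid (a joint): Opening angle of the lid, rad: 0 is shut, it opens upwards at the front to at most 1.1. A spring and its weight pull it shut: 0.8 N m about the hinge when shut, about 1.1 N m at 0.6 rad (5 to 7 N at the handle). It snaps shut if let go.
- lid_hinge (a point): Point on the lid's hinge axis, middle of the box: 92 mm behind the box's origin (its +x) and 103 mm above the bench. The axis runs along the box's y.
- lid_handle (a point): Middle of the steel bow handle on the lid: a round bar 10 mm thick, about 84 mm of it straight along the box's y axis, its centre 35 mm above the lid's top face, open beneath. With the lid shut it lies 160 mm in front of the hinge axis and 41 mm above it (144 mm above the bench); it turns with the lid about the hinge.
- lid_pointer (a point): Middle of the yellow pointer, a tab on the left-hand edge of the lid, beside the quadrant: 50 mm long (98 to 148 mm from the hinge axis), 21 mm wide, 5 mm thick. This point lies 120 mm from the hinge axis; it turns with the lid. Its x axis lies in the lid's plane and is level when the lid is shut.
- trip_mark (a joint): Angle at which the red trip mark is set on the quadrant, rad, about the same hinge axis and counted as for joint lid: pointer and mark are level with each other when the two values are equal. Clamped by friction; leave it as set.
- mark_tip (a point): Point on the red trip mark, a tab on a small dark clamp on the outside of the quadrant: 36 mm long (112 to 148 mm from the hinge axis), 14 mm wide, 5 mm thick. This point lies 120 mm from the hinge axis, in line with the yellow pointer's path. Its x axis lies along the radius.
- multimeter: Yellow and black handheld multimeter, 155 x 78 x 46 mm, lying to the right of the box. Origin: centre of its underside. A bystander.
- flux_jar: Small amber jar with a black cap, 44 mm across, 42 mm high, left of the box. Origin: centre of its underside. A bystander.
- usb_stick: Black storage stick, 17 x 53 x 8 mm, in front of the box to the right of the tray. Origin: centre of its underside. A bystander.
- driver_red: Small red screwdriver, 15 x 160 x 15 mm, lying to the left of the box. Origin: centre of its underside. A bystander.

How it is judged:
By the outcome, as a careful person would: the job done as asked, in the order asked, and still so for the second after the job is handed in, while the arm keeps its last pose, push and grip.
It also fails if it takes over 50 s, if anything falls off the work surface, if the arm or the gripper's body presses on something with over 40 N, if the wrist force passes 120 N, or if a joint passes its speed limit or range.

## Working session

There is one attempt and no reset: what is moved stays moved. The work goes in short steps, Python scripts to look and compute and a tool call to move; the robot and the scene stay as the last step left them, time stands still between calls to the robot, and variables do not carry over. Pictures are saved under pics/ and viewed, at most 10 in all, crops included, and the job is handed in when it is done.

Besides the shell and the picture viewer there is one more tool, called after ">>>" as name(argument=value, ...) on one line, values as JSON. servo_tool: Moves the arm, as the interface text tells. Its arguments: {"type":"object","properties":{"deltas":{"type":"array"},"squeeze":{"type":"number"}},"required":["deltas"]}

```bash
mkdir -p pics; python3 - <<'E'
from station import telemetry, eyes
import cv2,pickle
d={}
for n in("scene","top"):
    c=eyes.camera(n); d[n]=c; cv2.imwrite(f"pics/{n}0.png",c["img"]); print(n,c["K"],c["eye"],c["attitude"])
pickle.dump(d,open("c0.pkl","wb"))
o=telemetry.observe(); print(o)
E
```

```text
scene [[509.44648261   0.         322.01138899]
 [  0.         509.44648261 203.59578105]
 [  0.           0.           1.        ]] [ 0.24484266 -0.66545661  0.89108616] [[ 0.88713486 -0.29829187  0.35215578]
 [-0.46119049 -0.60139318  0.65240292]
 [ 0.0171776  -0.74118027 -0.67108623]]
top [[486.28693031   0.         320.13899606]
 [  0.         486.28693031 189.98826775]
 [  0.           0.           1.        ]] [0.44455871 0.09893854 1.14820537] [[ 0.01948714 -0.98284406  0.18340614]
 [-0.99963783 -0.02255837 -0.01467386]
 [ 0.01855946 -0.18305377 -0.9829277 ]]
{'clock': 0.1, 'q': array([64.33163669, 23.59705385, -0.72792511, 91.4999954 ,  0.32068169,
       64.99125694, -4.71162554]), 'dq': array([ 0.02276031, -0.12214505,  0.06503646, -0.16792286,  0.02135198,
        0.00305489, -0.06219718]), 'joint_efforts': array([ 2.20979338e-03, -6.01835704e+01,  6.84097800e-01, -3.00090837e+01,
        1.40152703e-02,  6.40839193e-03,  1.20822963e-05]), 'eef_pos': array([ 0.23149766, -0.58005055,  0.23051429]), 'tool_rot': array([[ 9.28746049e-01,  3.70715992e-01, -6.55920190e-04],
       [ 3.70716557e-01, -9.28745066e-01,  1.35528742e-03],
       [-1.06755920e-04, -1.50187831e-03, -9.99998866e-01]]), 'contact_force': array([-0.67577676, -0.5494489 , -0.24809948]), 'torque': array([0.04166937, 0.02331224, 0.0120823 ]), 'finger_force': 0.0, 'grip_width': 0.08546006430319113}
```

View pics/scene0.png

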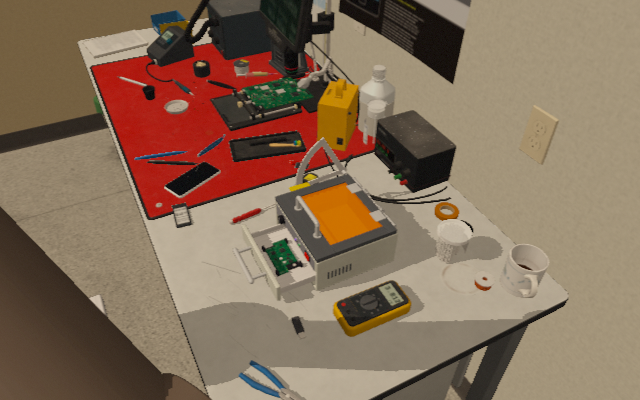

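View pics/top0.png

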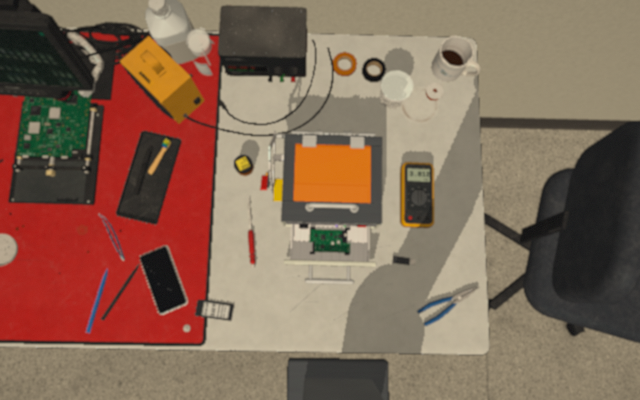

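```bash
cat > h.py <<'E'
import numpy as np,cv2,pickle
def ray(c,uv):
    d=c["attitude"]@np.linalg.solve(c["K"],np.array([*uv,1.])); return np.array(c["eye"]),d
def atz(c,uv,z):
    e,d=ray(c,uv); return e+d*(z-e[2])/d[2]
def proj(c,P):
    p=(np.atleast_2d(P)-c["eye"])@c["attitude"]@c["K"].T; return p[:,:2]/p[:,2:]
def crop(c,x,y,w,h,s,f): cv2.imwrite(f,cv2.resize(c["img"][y:y+h,x:x+w],None,fx=s,fy=s,interpolation=cv2.INTER_CUBIC))
E
python3 - <<'E'
from h import *
d=pickle.load(open("c0.pkl","rb"))
crop(d["top"],240,120,160,170,3.5,"pics/t1.png")
crop(d["scene"],225,130,190,145,4,"pics/s1.png")
E
```

```text
(no output)
```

View pics/t1.png

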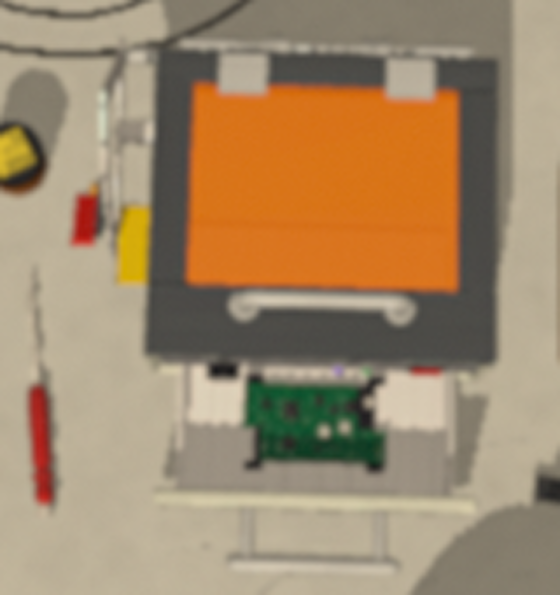

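View pics/s1.png

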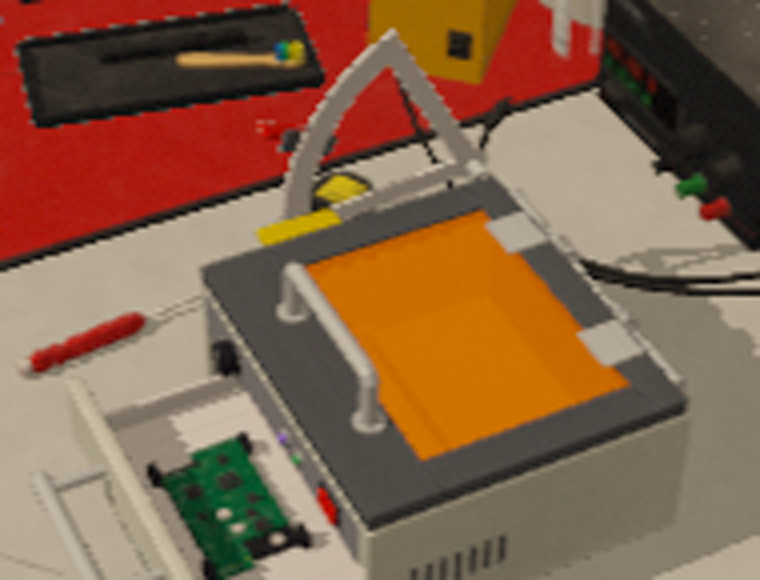

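```bash
cat > fit.py <<'E'
from h import *
from scipy.optimize import least_squares
d=pickle.load(open("c0.pkl","rb"))
T=lambda *a:np.array(a)/3.5+[240,120]; S=lambda *a:np.array(a)/4+[225,130]
top,sc=d["top"],d["scene"]
obs=[]
def W(p,P):
    c,s=np.cos(p[2]),np.sin(p[2]); x,y,z=P; return np.array([p[0]+c*x-s*y,p[1]+s*x+c*y,z])
def res(p):
    w,f,b,t,hl=p[3:8]; r=[]
    def a(c,P,uv): r.extend(proj(c,W(p,P))[0]-uv)
    a(top,(-f,w,.109),T(147,358));a(top,(-f,-w,.109),T(496,362));a(top,(b,-w,.109),T(496,60));a(top,(b,w,.109),T(157,55))
    a(sc,(-f,w,.109),S(203,270));a(sc,(-f,-w,.109),S(372,525));a(sc,(b,-w,.109),S(686,405))
    a(top,(-.068,hl,.144),T(243,300));a(top,(-.068,-hl,.144),T(400,304))
    a(sc,(-.068,hl,.144),S(293,268));a(sc,(-.068,-hl,.144),S(366,375))
    m=np.array(W(p,(-.147-t,0,.042)));  a(top,m*0+np.array([-.147-t,0,.042]),T(313.5,565))
    r.append((p[2]-0)*0); return np.array(r)
s=least_squares(res,[.6,.05,0,.11,.1,.1,.07,.04],loss='soft_l1'); p=s.x
if __name__=="__main__":
    print("x y yaw",p[:2],np.degrees(p[2]),"w f b tray hl",p[3:]); print(res(p).reshape(-1,2).round(1).tolist())
    # mark: red blobs
    uv=[]
    for c,(x0,y0,x1,y1) in((top,(258,170,271,195)),(sc,(287,157,302,166))):
        h=cv2.cvtColor(c["img"],cv2.COLOR_BGR2HSV)[y0:y1,x0:x1].astype(int); b=c["img"][y0:y1,x0:x1].astype(int)
        m=(b[...,2]>110)&(b[...,1]<70)
        v,u=np.nonzero(m); print(len(u),u.min()+x0,u.max()+x0,v.min()+y0,v.max()+y0); uv.append((u.mean()+x0,v.mean()+y0))
    print(uv)
    uvm=[uv[0]]
    e,dd=ray(top,uv[0])
    for yb in(.135,.14,.145):
      # intersect top ray with plane box-y = yb
      n=np.array([-np.sin(p[2]),np.cos(p[2]),0]); o=W(p,(0,yb,0)); P=e+dd*((o-e)@n)/(dd@n)
      q=P-W(p,(.092,yb,.103)); ax=np.array([np.cos(p[2]),np.sin(p[2]),0]); X=-(q@ax);Z=q[2]; print(yb,P,np.hypot(X,Z),np.arctan2(Z,X))
    for a in np.arange(.2,1.0,.1):
      P=[W(p,(.092-r*np.cos(a),.14,.103+r*np.sin(a))) for r in(.112,.13,.148)]
      print(round(a,2),proj(top,P).round(1).tolist(),proj(sc,P).round(1).tolist())
E
python3 fit.py
```

```text
x y yaw [0.66615593 0.05637936] -0.028054234509673193 w f b tray hl [0.10802988 0.09788292 0.09414481 0.07571144 0.04648711]Traceback (most recent call last):
  File "fit.py", line 20, in <module>
    print("x y yaw",p[:2],np.degrees(p[2]),"w f b tray hl",p[3:]); print(res(p).reshape(-1,2).round(1).tolist())
                                                                         ~~~~~~~~~~~~~~^^^^^^
ValueError: cannot reshape array of size 25 into shape (2)
```

```bash
sed -i 's/res(p).reshape/res(p)[:-1].reshape/' fit.py; python3 fit.py
```

```text
x y yaw [0.66615593 0.05637936] -0.028054234509673193 w f b tray hl [0.10802988 0.09788292 0.09414481 0.07571144 0.04648711]
[[-0.3, -1.0], [0.5, 0.1], [0.2, 0.4], [-0.1, -0.6], [-0.9, -0.8], [-0.7, -1.7], [-0.5, -1.5], [1.3, -0.0], [0.9, -0.2], [-0.5, 0.4], [0.3, -0.0], [0.4, 0.0]]
73 261 267 176 188
108 287 301 157 165
[(np.float64(264.3150684931507), np.float64(182.0)), (np.float64(293.27777777777777), np.float64(160.5))]
0.135 [0.62617652 0.19139895 0.24427719] 0.1933785495092582 0.8191610222464953
0.14 [0.63598846 0.19639414 0.19544224] 0.15325538725135626 0.6474956392207609
0.145 [0.64580041 0.20138934 0.1466073 ] 0.12058739489579018 0.37000923938857105
0.2 [[267.6, 182.8], [267.2, 190.6], [266.7, 198.5]] [[300.0, 173.9], [293.3, 174.8], [286.5, 175.7]]
0.3 [[267.2, 180.5], [266.7, 188.0], [266.1, 195.6]] [[301.0, 170.0], [294.4, 170.2], [287.7, 170.5]]
0.4 [[266.9, 177.7], [266.3, 184.8], [265.6, 192.1]] [[302.4, 166.1], [296.1, 165.6], [289.6, 165.2]]
0.5 [[266.5, 174.4], [265.9, 181.0], [265.2, 187.8]] [[304.3, 162.1], [298.2, 161.0], [291.9, 159.9]]
0.6 [[266.2, 170.7], [265.5, 176.7], [264.7, 182.8]] [[306.5, 158.2], [300.7, 156.4], [294.9, 154.6]]
0.7 [[266.0, 166.5], [265.2, 171.8], [264.4, 177.3]] [[309.1, 154.4], [303.7, 151.9], [298.3, 149.4]]
0.8 [[265.8, 161.9], [264.9, 166.4], [264.1, 171.1]] [[312.0, 150.7], [307.2, 147.6], [302.2, 144.4]]
0.9 [[265.6, 157.0], [264.7, 160.7], [263.8, 164.5]] [[315.2, 147.2], [311.0, 143.5], [306.6, 139.7]]
```

>>> servo_tool(deltas=[[[0,0,0.066],[9,35,0],0],[[0,0,0.066],[9,35,0],0],[[0,0,0.066],[9,35,0],0],[[0,0,0.066],[9,35,0],0],[[0,0,0.066],[9,35,0],0],[[0,0,0.066],[9,35,0],0],[[0,0,0.066],[9,35,0],0],[[0,0,0.066],[9,35,0],0],[[0,0,0.066],[9,35,0],0]], squeeze=40)

```text
clock: 0.85
eef_pos: [0.3125, -0.2637, 0.2311]
tool_rot: [[0.56, 0.829, -0.0], [0.829, -0.56, -0.0], [-0.0, -0.0, -1.0]]
contact_force: [1.1, 1.1, -0.0]
grip_width: -0.0001
finger_force: 0.0
```

>>> servo_tool(deltas=[[[0,0,0.066],[8.5,35,0],0],[[0,0,0.066],[8.5,35,0],0],[[0,0,0.066],[8.5,35,0],0],[[0,0,0.066],[8.5,35,0],0],[[0,0,0.066],[8.5,35,0],0],[[0,0,0.066],[8.5,35,0],0],[[0,0,0.066],[8.5,35,0],0],[[0,0,0.066],[8.5,35,0],0],[[0,0,0.066],[8.5,35,0],0],[[0,0,0],[0,0,0],0]])

```text
clock: 1.68
eef_pos: [0.3902, 0.056, 0.2319]
tool_rot: [[-0.008, 1.0, 0.002], [1.0, 0.008, 0.003], [0.003, 0.002, -1.0]]
contact_force: [0.8, 0.8, 0.5]
grip_width: 0.0001
finger_force: 0.0
```

>>> servo_tool(deltas=[[[0,0,0],[-1,0,-35],0],[[0,0,0],[-1,0,-35],0],[[0,0,0],[-1,0,-35],0],[[0,0,0],[-1,0,-35],0],[[0,0,0],[-1,0,-30],0],[[0,0,0],[0,0,-25],0],[[0,0,0],[0,0,-10],0],[[0,0,0],[0,0,0],0]])

```text
clock: 2.35
eef_pos: [0.3822, 0.0494, 0.0241]
tool_rot: [[0.002, 1.0, -0.005], [1.0, -0.002, -0.0], [-0.0, -0.005, -1.0]]
contact_force: [0.1, -0.4, -0.2]
grip_width: 0.0002
finger_force: 0.0
```

```bash
python3 - <<'E'
from station import eyes
from h import *
t=eyes.camera("top"); s=eyes.camera("scene"); pickle.dump({"top":t,"scene":s},open("c1.pkl","wb"))
a=cv2.resize(t["img"][150:320,230:400],(595,595),interpolation=2)
cv2.imwrite("pics/t2.png",a)
E
```

```text
(no output)
```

View pics/t2.png

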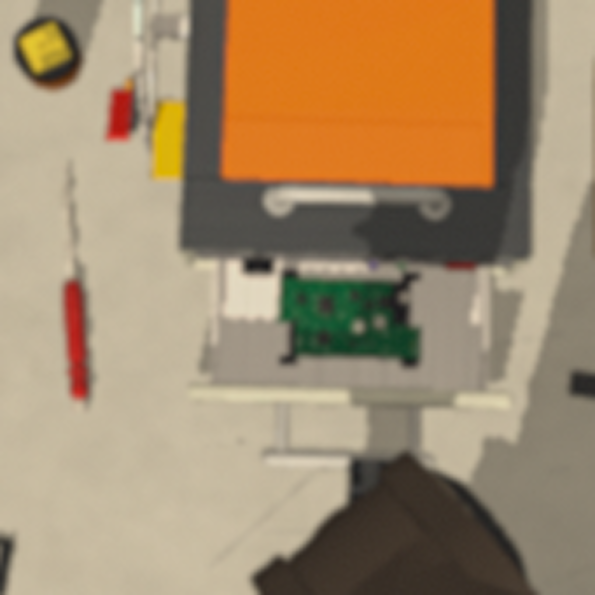

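>>> servo_tool(deltas=[[[0,0,0],[10,2,0],0],[[0,0,0],[10,2,0],0],[[0,0,0],[10,1,0],0],[[0,0,0],[8,1,0],0],[[0,0,0],[8,0,0],0],[[0,0,0],[8,0,0],0],[[0,0,0],[8,0,0],0],[[0,0,0],[8,0,0],0]])

```text
clock: 3.12
eef_pos: [0.4545, 0.0554, 0.0262]
tool_rot: [[0.003, 1.0, -0.001], [1.0, -0.003, -0.0], [-0.0, -0.001, -1.0]]
contact_force: [-3.6, 0.3, 2.8]
grip_width: -0.0004
finger_force: 1.8
```

>>> servo_tool(deltas=[[[0,0,0],[8,0,0],0],[[0,0,0],[8,0,0],0],[[0,0,0],[8,0,0],0],[[0,0,0],[5,0,0],0],[[0,0,0],[5,0,0],0]])

```text
clock: 3.53
eef_pos: [0.4888, 0.0553, 0.0262]
tool_rot: [[0.003, 1.0, -0.0], [1.0, -0.003, -0.0], [-0.0, -0.0, -1.0]]
contact_force: [-2.7, -1.6, 1.3]
grip_width: -0.0001
finger_force: 1.4
```

>>> servo_tool(deltas=[[[0,0,0],[4,0,0],0],[[0,0,0],[4,0,0],0],[[0,0,0],[2,0,0],0],[[0,0,0],[1,0,0],0]])

```text
clock: 3.87
eef_pos: [0.4995, 0.0554, 0.0262]
tool_rot: [[0.003, 1.0, 0.0], [1.0, -0.003, -0.0], [-0.0, 0.0, -1.0]]
contact_force: [-2.4, -1.2, -0.4]
grip_width: 0.0006
finger_force: 1.1
```

>>> servo_tool(deltas=[[[0,0,0],[2,0,0],0],[[0,0,0],[1,0,0],0]])

```text
clock: 4.03
eef_pos: [0.502, 0.0554, 0.0262]
tool_rot: [[0.003, 1.0, -0.0], [1.0, -0.003, -0.0], [-0.0, -0.0, -1.0]]
contact_force: [-5.7, -1.7, 0.8]
grip_width: 0.0
finger_force: 2.8
```

>>> servo_tool(deltas=[[[0,0,0],[2,0,0],0],[[0,0,0],[1,0,0],0]])

```text
clock: 4.2
eef_pos: [0.5023, 0.0554, 0.026]
tool_rot: [[0.003, 1.0, -0.005], [1.0, -0.003, -0.002], [-0.002, -0.005, -1.0]]
contact_force: [-13.6, -1.4, 11.7]
grip_width: 0.0004
finger_force: 7.5
```

>>> servo_tool(deltas=[[[0,0,0],[1.5,0,0],0],[[0,0,0],[0,0,0],0]])

```text
clock: 4.37
eef_pos: [0.5022, 0.0554, 0.0258]
tool_rot: [[0.002, 1.0, -0.008], [1.0, -0.002, -0.002], [-0.002, -0.008, -1.0]]
contact_force: [-16.2, -1.6, 11.5]
grip_width: 0.0001
finger_force: 8.3
```

>>> servo_tool(deltas=[[[0,0,0],[-15,0,0],0],[[0,0,0],[-15,0,0],0],[[0,0,0],[0,0,30],0],[[0,0,0],[0,0,40],0],[[0,-0.05,0],[0,0,40],0],[[0,-0.05,0],[0,0,40],0.45],[[0,-0.05,0],[20,0,40],0.45],[[0,-0.05,0],[35,0,5],0.45],[[0,-0.05,0],[30,0,0],0.45],[[0,0,0],[20,1,0],0.45]])

```text
clock: 5.2
eef_pos: [0.5829, 0.0566, 0.2209]
tool_rot: [[0.003, 0.967, 0.255], [1.0, -0.003, -0.0], [0.0, 0.255, -0.967]]
contact_force: [-0.5, 0.0, -0.3]
grip_width: 0.0383
finger_force: 0.0
```

>>> servo_tool(deltas=[[[0,0,0],[0,0,0],0.45],[[0,0,0],[0,0,0],0.45],[[0,0,0],[0,0,0],0.45]])

```text
clock: 5.45
eef_pos: [0.5799, 0.0571, 0.2184]
tool_rot: [[0.002, 0.969, 0.247], [1.0, -0.002, 0.001], [0.001, 0.247, -0.969]]
contact_force: [-0.4, -0.1, 0.3]
grip_width: 0.0386
finger_force: 0.0
```

```bash
python3 - <<'E'
from station import eyes,telemetry
from h import *
t=eyes.camera("top"); s=eyes.camera("scene"); pickle.dump({"top":t,"scene":s},open("c2.pkl","wb"))
a=cv2.resize(t["img"][120:290,250:400],(525,595),interpolation=2)
b=s["img"][130:300,230:400]
b=cv2.resize(b,(595,595),interpolation=2)[:,:275*2]
cv2.imwrite("pics/t3.png",np.hstack([a[:,:400],b[:,:400]]))
o=telemetry.observe(); print(o["eef_pos"],o["q"],o["tool_rot"][:,2],o["contact_force"],o["grip_width"])
E
```

```text
[0.57968226 0.05686889 0.21850988] [ 19.68714823  16.40029712 -37.99563612 108.70339357  19.54823639
  45.85825461 -28.24705698] [ 2.47133112e-01  1.17322571e-04 -9.68981533e-01] [-0.25224049  0.13675506  0.03459966] 0.03828290210381841
```

View pics/t3.png

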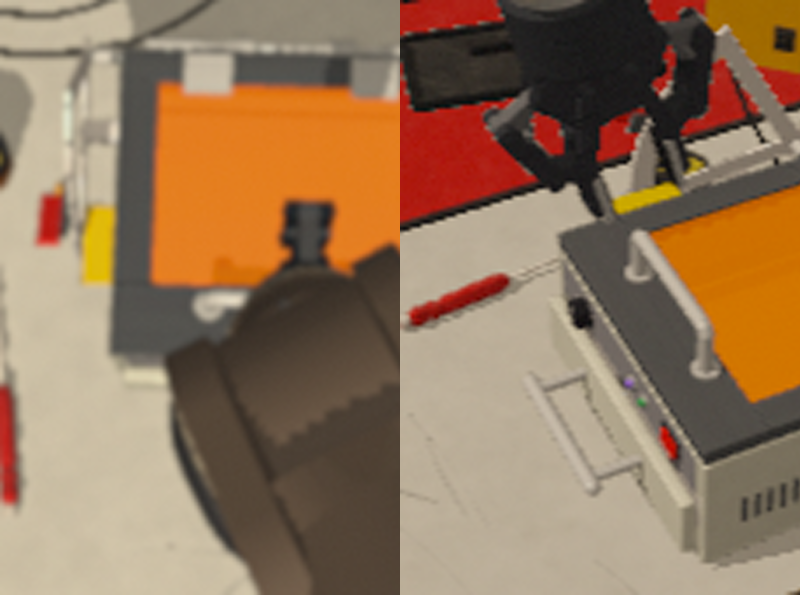

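```bash
python3 - <<'E'
from h import *
c=pickle.load(open("c2.pkl","rb"))["scene"]
print(atz(c,(267.1,237.4),.042),atz(c,(285.4,269.4),.042))
# handle in scene crop: ends bar (638,238),(705,330)
f=lambda u,v:(230+(u-400)/3.5,130+v/3.5)
print(atz(c,f(638,236),.146),atz(c,f(708,330),.146))
E
```

```text
[0.52320974 0.11318465 0.042     ] [0.52107571 0.00653767 0.042     ]
[0.59770828 0.10041889 0.146     ] [0.59868185 0.00556689 0.146     ]
```

>>> servo_tool(deltas=[[[0,0,0],[6,0,-22],0.45],[[0,0,0],[6,0,-22],0.45],[[0,0,0],[6,0,-22],0.45],[[0,0,0],[4,0,-15],0.45],[[0,0,0],[2,0,-8.5],0.45],[[0,0,0],[0,0,0],0.45]], squeeze=40)

```text
clock: 6.05
eef_pos: [0.6032, 0.0564, 0.1273]
tool_rot: [[0.003, 0.97, 0.245], [1.0, -0.003, -0.0], [0.001, 0.245, -0.97]]
contact_force: [-0.6, -0.6, -0.3]
grip_width: 0.0383
finger_force: 0.0
```

>>> servo_tool(deltas=[[[0,0,0],[0,0,0],0.2],[[0,0,0],[0,0,0],0.15],[[0,0,0],[0,0,0],0.1]])

```text
clock: 6.3
eef_pos: [0.603, 0.0568, 0.1297]
tool_rot: [[0.003, 0.969, 0.246], [1.0, -0.003, -0.001], [0.0, 0.246, -0.969]]
contact_force: [-7.6, -0.2, 4.4]
grip_width: 0.0093
finger_force: 21.6
```

```bash
python3 - <<'E'
from h import *
r=np.array([-.1563,.0267])*1000
def R(t): c,s=np.cos(t),np.sin(t); return np.array([c*r[0]+s*r[1],-s*r[0]+c*r[1]])
ts=np.arange(0,.57,.04)
for a,b in zip(ts,ts[1:]): print(round(b,2),(R(b)-R(a)).round(1))
E
```

```text
0.04 [1.2 6.2]
0.08 [1.4 6.2]
0.12 [1.7 6.1]
0.16 [1.9 6. ]
0.2 [2.2 6. ]
0.24 [2.4 5.9]
0.28 [2.6 5.8]
0.32 [2.9 5.7]
0.36 [3.1 5.5]
0.4 [3.3 5.4]
0.44 [3.5 5.3]
0.48 [3.7 5.1]
0.52 [3.9 5. ]
0.56 [4.1 4.8]
```

>>> servo_tool(deltas=[[[0,0,0],[-0.5,0,0],0],[[0,0,0],[0,0,0],0],[[0,0,0],[0,0,0],0]], squeeze=60)

```text
clock: 6.55
eef_pos: [0.603, 0.0568, 0.1298]
tool_rot: [[0.003, 0.969, 0.247], [1.0, -0.003, -0.0], [0.0, 0.247, -0.969]]
contact_force: [-7.5, 0.4, 5.4]
grip_width: 0.0077
finger_force: 59.1
```

>>> servo_tool(deltas=[[[0,0.04,0],[1.2,0,6.2],0],[[0,0.04,0],[1.4,0,6.2],0],[[0,0.04,0],[1.7,0,6.1],0]])

```text
clock: 6.8
eef_pos: [0.607, 0.0568, 0.1479]
tool_rot: [[0.002, 0.992, 0.126], [1.0, -0.003, 0.0], [0.001, 0.126, -0.992]]
contact_force: [-0.8, 1.1, -6.6]
grip_width: 0.0077
finger_force: 59.6
```

>>> servo_tool(deltas=[[[0,0.04,0],[1.9,0,6.0],0],[[0,0.04,0],[2.2,0,6.0],0],[[0,0.04,0],[2.4,0,5.9],0],[[0,0.04,0],[2.6,0,5.8],0],[[0,0.04,0],[2.9,0,5.7],0],[[0,0.04,0],[3.1,0,5.5],0],[[0,0.03,0],[2.5,0,4.1],0],[[0,0,0],[0,0,0],0]])

```text
clock: 7.47
eef_pos: [0.6243, 0.0566, 0.1867]
tool_rot: [[0.003, 0.989, -0.146], [1.0, -0.003, 0.0], [-0.0, -0.146, -0.989]]
contact_force: [-8.8, 0.3, -0.8]
grip_width: 0.0073
finger_force: 60.1
```

```bash
python3 - <<'E'
from station import eyes,telemetry
from h import *
t=eyes.camera("top"); s=eyes.camera("scene"); pickle.dump({"top":t,"scene":s},open("c3.pkl","wb"))
a=cv2.resize(t["img"][140:215,250:310],(480,600),interpolation=2)
b=cv2.resize(s["img"][130:220,270:318],(320,600),interpolation=2)
cv2.imwrite("pics/t4.png",np.hstack([a,b]))
o=telemetry.observe(); print(o["eef_pos"],o["tool_rot"][:,2],o["contact_force"],o["grip_width"])
E
```

```text
[0.62391912 0.05658862 0.1862146 ] [-1.44101783e-01 -1.41720396e-04 -9.89562861e-01] [-7.3541955  -0.23937225 -2.54202156] 0.007793539603628693
```

View pics/t4.png

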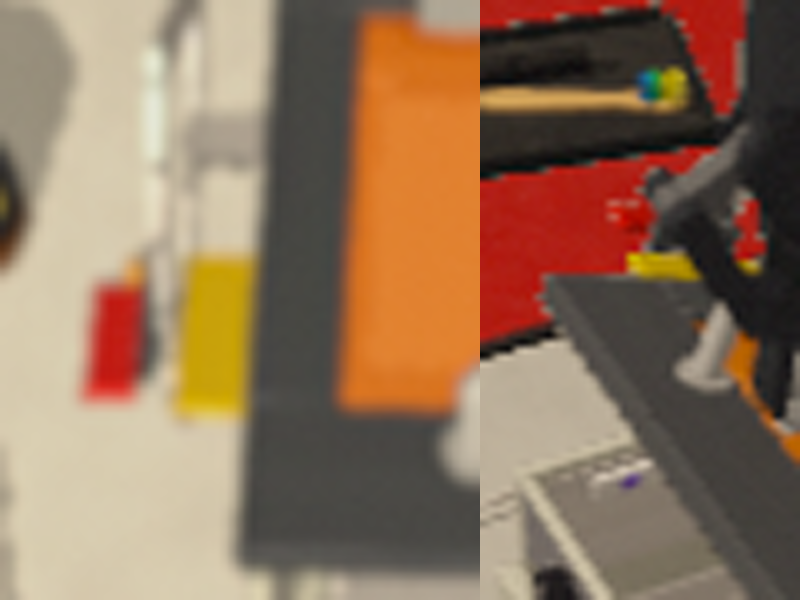

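```bash
cat > m.py <<'E'
from h import *
from scipy.optimize import least_squares
def P(o,a,r,y,n=0):  # n: offset normal to the tab
    return [o[0]+.092-r*np.cos(a)+n*np.sin(a),o[1]+y,.103+r*np.sin(a)+n*np.cos(a)]
E
python3 - <<'E'
from m import *
d=pickle.load(open("c3.pkl","rb"));t,s=d["top"],d["scene"]; o=(.667,.0565)
T=lambda u,v:np.array([250+u/8-.45,140+v/8-.45]); S=lambda u,v:np.array([270+(u-480)/6.667-.4,130+v/6.667-.4])
def solve(corn,r0,w,scene,lab):
    # corn: top crop bl,br,tl,tr ; params a,y
    def f(p):
        a,y=p; e=[]
        for (uv,r,yy,n) in zip(corn,(.148,.148,r0,r0),(w/2,-w/2,w/2,-w/2),(-.0025,-.0025,.0025,.0025)):
            if uv: e+=list(proj(t,P(o,a,r,y+yy,n))[0]-T(*uv))
        if scene: e+=list(1.*(proj(s,P(o,a,.148,y+w/2))[0]-S(*scene)))
        return np.array(e)
    q=least_squares(f,[.42,.13]); print(lab,q.x,f(q.x).round(1))
for sc in(0,1):
    solve([(82,400),(135,400),None,None],.112,.014,(607,214) if sc else None,"mark")
    solve([(176,412),(245,412),(187,258),(256,258)],.098,.021,(627,264) if sc else None,"ptr")
E
```

```text
mark [0.46787131 0.1445685 ] [-0.1 -0.1  0.1  0.1]
ptr [0.4217115  0.11879555] [-0.8  0.6  0.8  0.8 -0.7 -1.   0.7 -0.8]
mark [0.44375413 0.14414403] [ 0.2  0.9  0.4  1.1  0.2 -1.6]
ptr [0.40208578 0.11856217] [-0.6  1.3  1.   1.6 -0.5 -0.5  0.8 -0.2  0.2 -1.6]
```

```bash
cat > e.py <<'E'
from m import *
from scipy.optimize import brentq
import sys
o=(.667,.0565)
def edge(pr,y0):  # last falling 50% crossing
    h=(np.median(np.sort(pr)[-8:])+np.median(pr[-6:]))/2
    k=[i for i in range(len(pr)-1) if pr[i]>=h>pr[i+1]][-1]; return y0+k+(pr[k]-h)/(pr[k]-pr[k+1])
def run(t):
    I=t["img"].astype(float); B,G,R=I[...,0],I[...,1],I[...,2]; out=[]
    for ch,cols,y,nm in((R-G,range(262,267),.1445,"mark"),(R-B,range(275,280),.119,"ptr")):
        v=[edge(ch[172:203,c],172) for c in cols]
        e=np.median(v); a=brentq(lambda a:proj(t,P(o,a,.148,y,-.0025))[0][1]-e,.1,.9)
        print(nm,np.round(v,2),round(a,4)); out.append(a)
    print("diff",out[0]-out[1]); return out
if __name__=="__main__": run(pickle.load(open(sys.argv[1],"rb"))["top"])
E
python3 e.py c3.pkl; python3 e.py c0.pkl;python3 - <<'E'
from m import *
for f in("c0","c3"):
    t=pickle.load(open(f+".pkl","rb"))["top"]; print(t["img"][180:200,276].tolist(), t["img"][180:194,264].tolist())
E
```

```text
mark [189.64 189.53 189.57 189.58 189.32] 0.4674
ptr [191.44 191.47 191.49 191.5  191.42] 0.4284
diff 0.03903417178283869
mark [189.72 189.6  189.63 189.66 189.35] 0.4661
ptr [199.15 199.32 199.35 199.34 199.35] 0.1766
diff 0.28956181389724667
[[17, 147, 182], [1, 154, 192], [5, 162, 202], [6, 165, 206], [8, 168, 210], [9, 172, 214], [9, 173, 214], [9, 172, 213], [9, 173, 214], [9, 173, 214], [9, 172, 214], [9, 173, 214], [9, 173, 214], [9, 173, 214], [9, 172, 213], [8, 172, 213], [8, 172, 213], [8, 173, 214], [6, 172, 213], [4, 173, 215]] [[17, 24, 167], [16, 23, 168], [18, 25, 168], [15, 24, 168], [21, 27, 169], [16, 24, 167], [14, 21, 167], [17, 23, 173], [31, 41, 189], [73, 87, 200], [119, 139, 197], [146, 170, 190], [152, 177, 188], [152, 178, 189]]
[[10, 161, 200], [10, 161, 200], [10, 162, 200], [10, 161, 200], [10, 162, 200], [10, 161, 199], [10, 162, 200], [10, 161, 200], [9, 161, 200], [5, 165, 204], [23, 180, 216], [79, 195, 222], [135, 200, 221], [166, 201, 216], [174, 200, 214], [174, 201, 214], [174, 201, 214], [174, 202, 215], [174, 202, 215], [173, 201, 214]] [[18, 28, 192], [23, 30, 193], [18, 29, 193], [21, 28, 194], [21, 30, 194], [20, 29, 193], [20, 27, 193], [21, 30, 200], [39, 48, 217], [84, 100, 224], [137, 160, 222], [168, 196, 217], [176, 205, 215], [176, 205, 216]]
```

>>> servo_tool(deltas=[[[0,0.018,0],[1.5,0,2.4],0],[[0,0.018,0],[1.5,0,2.4],0],[[0,0,0],[0,0,0],0],[[0,0,0],[0,0,0],0],[[0,0,0],[0,0,0],0]])

```text
clock: 7.98
eef_pos: [0.6271, 0.0566, 0.1911]
tool_rot: [[0.002, 0.984, -0.179], [1.0, -0.003, -0.0], [-0.001, -0.179, -0.984]]
contact_force: [-7.6, -0.3, -3.3]
grip_width: 0.0078
finger_force: 60.1
```

```bash
python3 - <<'E'
from station import eyes,telemetry
from h import *
import e
t=eyes.camera("top"); s=eyes.camera("scene"); pickle.dump({"top":t,"scene":s},open("c4.pkl","wb"))
e.run(t)
b=cv2.resize(s["img"][140:195,265:325],None,fx=10,fy=10,interpolation=2)
cv2.imwrite("pics/t5.png",b)
o=telemetry.observe(); print(o["eef_pos"],o["tool_rot"][:,2],o["contact_force"],o["grip_width"])
E
```

```text
mark [189.65 189.51 189.56 189.56 189.3 ] 0.4678
ptr [190.5  190.47 190.45 190.5  190.46] 0.4529
diff 0.014845940296693227
[0.62706926 0.05657946 0.19112332] [-1.78428272e-01 -8.11916729e-05 -9.83952918e-01] [-6.065015    0.91359875 -3.50027301] 0.007817872533053678
```

View pics/t5.png

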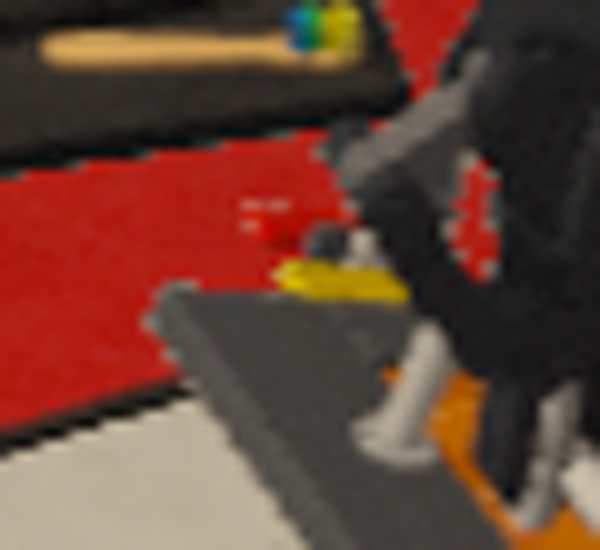

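```bash
python3 - <<'E'
from station import eyes
from m import *
import e
for i in range(2): e.run(eyes.camera("top"))
d=pickle.load(open("c4.pkl","rb")); s=d["scene"]; o=e.o
for a in(.40,.42,.44,.46,.48): print(a,[proj(s,P(o,a,r,y,n))[0].round(1).tolist() for r,y,n in((.148,.1445+.007,.0025),(.148,.1445,.0025),(.148,.1445,-.0025),(.148,.119+.0105,.0025),(.148,.119,.0025),(.148,.119,-.0025),(.11,.119,.0025))])
I=s["img"].astype(int)
print("ptr R-B.. G at cols"); 
for c in(294,296,299,302): print(c,[(v,*I[v,c]) for v in range(163,171)])
for c in(289,290,291,292,294): print(c,[(v,*I[v,c]) for v in range(157,167)])
E
```

```text
mark [189.63 189.53 189.58 189.58 189.33] 0.4673
ptr [190.51 190.47 190.45 190.48 190.45] 0.4529
diff 0.014377113903018657
mark [189.63 189.52 189.55 189.57 189.34] 0.4679
ptr [190.5  190.46 190.46 190.5  190.44] 0.4531
diff 0.014799770896276154
0.4 [[288.1, 161.5], [289.4, 163.1], [288.7, 164.9], [292.1, 166.7], [294.0, 169.2], [293.3, 171.0], [307.7, 170.1]]
0.42 [[288.6, 160.4], [289.8, 162.0], [289.1, 163.8], [292.6, 165.6], [294.5, 168.1], [293.7, 169.9], [308.1, 169.3]]
0.44 [[289.0, 159.3], [290.3, 161.0], [289.5, 162.8], [293.0, 164.5], [295.0, 167.1], [294.2, 168.9], [308.4, 168.5]]
0.46 [[289.5, 158.3], [290.8, 159.9], [290.0, 161.7], [293.5, 163.5], [295.5, 166.0], [294.6, 167.8], [308.8, 167.7]]
0.48 [[290.0, 157.2], [291.3, 158.9], [290.5, 160.6], [294.1, 162.4], [296.0, 164.9], [295.1, 166.7], [309.2, 166.9]]
ptr R-B.. G at cols
294 [(163, np.int64(2), np.int64(9), np.int64(157)), (164, np.int64(7), np.int64(13), np.int64(131)), (165, np.int64(15), np.int64(29), np.int64(175)), (166, np.int64(27), np.int64(150), np.int64(184)), (167, np.int64(0), np.int64(157), np.int64
[... 3179 characters left out ...]
, (163, np.int64(0), np.int64(12), np.int64(169)), (164, np.int64(1), np.int64(14), np.int64(142)), (165, np.int64(15), np.int64(26), np.int64(174)), (166, np.int64(14), np.int64(27), np.int64(175))]
294 [(157, np.int64(15), np.int64(25), np.int64(175)), (158, np.int64(15), np.int64(29), np.int64(175)), (159, np.int64(16), np.int64(28), np.int64(175)), (160, np.int64(18), np.int64(28), np.int64(176)), (161, np.int64(1), np.int64(17), np.int64(173)), (162, np.int64(0), np.int64(16), np.int64(173)), (163, np.int64(2), np.int64(9), np.int64(157)), (164, np.int64(7), np.int64(13), np.int64(131)), (165, np.int64(15), np.int64(29), np.int64(175)), (166, np.int64(27), np.int64(150), np.int64(184))]
```

>>> servo_tool(deltas=[[[0,0.006,0],[0.6,0,0.8],0],[[0,0.006,0],[0.6,0,0.8],0],[[0,0,0],[0,0,0],0],[[0,0,0],[0,0,0],0],[[0,0,0],[0,0,0],0],[[0,0,0],[0,0,0],0]])

```text
clock: 8.68
eef_pos: [0.6282, 0.0566, 0.1928]
tool_rot: [[0.002, 0.982, -0.19], [1.0, -0.003, -0.0], [-0.001, -0.19, -0.982]]
contact_force: [-6.8, 1.1, -2.6]
grip_width: 0.0075
finger_force: 60.1
```

```bash
python3 - <<'E'
from station import eyes,telemetry
from h import *
import e
t=eyes.camera("top"); s=eyes.camera("scene"); e.run(t)
a=cv2.resize(t["img"][150:220,250:390],(700,350),interpolation=2)
b=cv2.resize(s["img"][150:275,240:390],(300,250),interpolation=2); c=cv2.resize(s["img"][145:180,275:320],(400,250),interpolation=2)
cv2.imwrite("pics/t6.png",np.vstack([a,np.hstack([b,c])]))
o=telemetry.observe(); print(o["eef_pos"],o["tool_rot"][:,2],o["contact_force"],o["grip_width"],abs(o["dq"]).max())
E
```

```text
mark [189.63 189.51 189.55 189.55 189.3 ] 0.4679
ptr [189.62 189.7  189.79 189.87 189.67] 0.471
diff -0.0030844091383048222
[0.62817437 0.05656869 0.19275039] [-1.90401268e-01 -1.27833997e-04 -9.81706341e-01] [-7.38904825  0.58065303 -2.13682989] 0.007724068128378982 0.10125337648109844
```

View pics/t6.png

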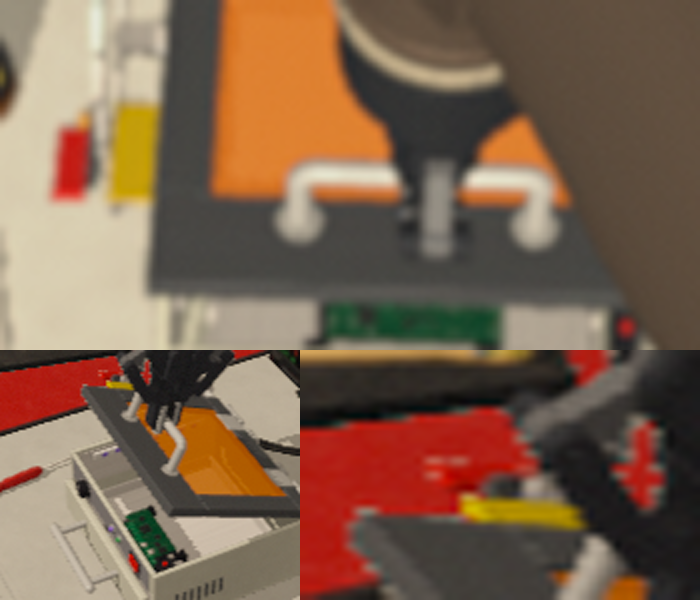

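```bash
python3 -c "
from station import ctrl
print(ctrl.job_done())"
```

```text
the job is handed in; nothing more can be done
None
```

The job is handed in. The tray is home against its stop. The gripper is holding the lid steady, with the yellow pointer level with the red mark to within about 0.01 rad in the camera images. The mark read the same position before and after the lid was raised.

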